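# Clear the jammed jar-lid chute

### The arm

A 6-joint arm with a two-finger parallel gripper is mounted at the origin on the work surface. World frame = base frame: x ahead of the robot, y to its left, z up, the work surface at z = 0. Lengths are in mm, angles in rad, forces in N, time in s.
With the tool pointing down it reaches from about 275 to 750 mm from the base axis. Payload 10.2 kg.
Tool frame: the origin (TCP) lies midway between the tips of the shut fingers; the grasp point (between the pads) lies 19 mm behind it; z points along the fingers, y is the line along which they close (so a half turn about z gives the same grasp; the last joint's range is limited). The gripper opens to 85 mm and grips with 20 to 120 N. Pads are 22 mm wide; open, the fingers measure 114 mm over their backs; the gripper's body (76 mm by 85 mm) begins 54 mm behind the grasp point. The pads swing forward as they close: fully open they stand 13 mm farther back than shut.
Start: joints at [0.918, 0.313, 1.498, -0, 1.331, -0.223], TCP at [218.775, 477.251, 231.294] pointing down, gripper open.
Joint ranges: [-2.94, 2.94], [-0.97, 2.17], [0.19, 2.56], [-1.23, 4.37], [0.02, 3.11], [-2.88, 2.88]. Speed limits (rad/s): [2.39, 2.39, 3.01, 3.14, 3.14, 3.14].

### API

Orientations are given as a unit quaternion [w, x, y, z].
In Python, from rig import sense, capture, finish_job, find_in, place_of gives the robot as it stands. The module is installed in compiled form; this text tells all that it offers.
- The arm moves only by the shell command python3 -m jog 'ROWS' [FORCE]. ROWS is JSON, a list of rows, each an object of numbers: "tx", "ty", "tz": the shift along the tool's x, y, z in mm; "ax", "ay", "az": the turn, a rotation vector about the tool's x, y, z in rad; "jaw": the closure, from -1 (fully open) to 1 (shut), so that 0 is half open. In form: [{"tx": .., "ty": .., "tz": .., "ax": .., "ay": .., "az": .., "jaw": ..}, ...]. A call has 1 to 5 rows; each row shifts and turns the commanded pose from where the row before left it, along the tool's axes as they then stand; what a row does not reach is not made up. A row lasts 1/8 s, in which the tool goes at most 62.5 mm and 10.7 degrees, less where a joint would pass 70% of its speed; a pose out of reach is approached as far as the arm can. A call with a gripper value outside its range is refused whole. The fingers move at their own pace and stop on an object; FORCE is the grip in N (left out, the last holds). Time passes only in rows, so rows that do not move let the fingers close. It gives the time, the measured TCP pose, the force, the opening and the grip force at its end, in the units of the state.
- sense(): the state, without advancing time (a new reading comes with each control period).
- capture(name): name is "side" or "top" or "wrist"; returns a dict with "color" (400x640x3 uint8, red, green, blue), "depth" (400x640 float32, mm along the optical axis (not along the pixel's ray), 0 where there is no reading), "fx", "fy", "cx", "cy" (pixels), "camera_from_world" (4x4, takes a point from world to camera coordinates); the wrist camera has in their place "mount" (4x4, takes a point from camera to tool coordinates, whose origin is the TCP and whose axes are the flange's). Camera axes: x right, y up, looking along -z (the intrinsics and any distortion apply to the point x, -y, -z); pixel columns grow to the right and rows downward; lengths in mm; the calibration is good to about 2 mm. A picture is of the moment at which its call begins: read the wrist's pose just before it.
- finish_job(): hands the job in; it is judged then, once.
Trained networks look in the newest picture that a camera, given by its name, has taken for a name from the list of things; names that differ only in an ending like _2 or _b are one class to them, and where a whole thing is asked for, a point or a joint stands for the part that bears it (a point fixed in the world has none). Each returns a list of dicts, best first, with "conf" (0 to 1); they miss things now and then, are a little off and sometimes report something else, mostly with a low value. They report only what shows in the picture. A call takes as long as a camera call. They do not tell look-alikes from the thing itself.
- find_in(query, camera): "centre" ([column, row] in pixels, amid what is visible of it).
- place_of(query, camera): "centre" ([column, row] in pixels: a listed point, or the origin of a listed thing).
The state is a dict: "time_s": time; "joints": joint angles; "dq": joint speeds; "tau": joint torques, N m; "eef_pos": TCP position; "ee_rot": TCP orientation; "force": force on the tool from outside, world axes, zero at the start; "wrist_torque": the same for the moment, N m; "grip_width": opening from 0.0 (shut) to 1.0 (fully open); "grip_force": force on a finger pad.
Only numpy, scipy, OpenCV 4.12 (cv2) and the standard library are available. Lean on these libraries where they do the work, as an engineer would, in place of code of your own. Each camera call takes 0.05 s, during which the arm holds its last target. There are 200 camera calls.

### The job

The jar-lid chute has jammed: a lid one size too big is pinched by the spring leaf, under the hold-down rods. Push it back up the slope onto the loading shelf, lift it out and lay it flat on the bottom of the cardboard tray, clear of the lid already in there. Then feed in the spare lid that fits the chute (the middle-sized of the three on the mat) from the loading shelf, so that it runs down and rests against the end stop; leave the other lids, the jars, the tin and the cardboard ring where they are.

Things in the scene. Friction and masses are not known exactly. Their poses are not given: they have to be found in the camera images.
- chute: Aluminium gravity chute for jar lids, fixed, 80 mm wide (base plate 110, x -205 to 155). Level frame: origin on the table under the crest (edge between shelf and slope), x up-chute (roughly away from the robot), y left, z up. Shelf: x 0 to 150 mm. Slope: falls from the crest towards -x at 28 degrees (0.489 rad), 230 mm along the slope to the end stop (12 mm high); lids slide down it by themselves.
- crest (a point): centre of the crest, on the floor surface of the chute at z = 130 mm
- shelf_mid (a point): on the level loading shelf (top z = 130 mm), 70 mm up-chute of the crest on the centre line. The shelf is 72 mm wide inside, with 8 mm high kerbs at both sides and across its far end (80 mm from this point), and open to the slope.
- rod_end (a point): centre line of the slope's floor where the hold-down rods begin, 45 mm below the crest along the slope. From here down, two steel rods on small brackets run 19 to 24 mm off the floor, with an open slot between them from y = -18 to +24 mm (chute's y) for closed fingers. Walls 21 mm high, inner faces at y = +36 and -36 mm; in the last 95 mm a filler moves the right face to y = -26 mm.
- pickup (a point): on the slope's floor, 201 mm below the crest along the slope, 5 mm left of the centre line: where the centre of the underside of a 58 mm lid lies when it has run down against the end stop
- spring_leaf (a joint): Spring steel leaf along the right wall, hinged 50 mm below the crest, 85 mm long, slanting inward so the passage narrows from 72 to 60 mm at its tip. 0 relaxed, grows to 0.13 rad as it is pushed to the wall; 10 N m/rad, 0.3 N m preload. It pinches the jammed lid against the left wall; pushing that lid up the slope takes about 3 to 12 N and it comes free after about 2 cm.
- jammed_lid: Gold twist-off jar lid, 66 mm diameter, 13 mm high, about 24 g. Origin at the centre of its underside, z through its crown. At the start it lies flat on the slope, jammed about 110 mm below the crest, under the rods, too wide to go on down. Pushed up past the crest it tips level and stays on the loading shelf.
- lid_58: spare gold lid of the chute's size, 58 mm diameter, 13 mm high, about 19 g, lying crown up on the mat; origin at the centre of its underside
- lid_48: spare gold lid, too small: 48 mm diameter, 13 mm high, on the mat; origin at the centre of its underside
- lid_70: spare gold lid, too big: 70 mm diameter, 13 mm high, on the mat; origin at the centre of its underside
- tray: open cardboard tray for rejected lids, 200 (its x) x 150 (its y) x 38 mm high, 4 mm walls, fixed to the table; origin under its centre, on the table
- tray_in (a point): centre of the tray's inner floor
- tray_lid: gold lid, 70 mm diameter, 13 mm high, already lying in the tray towards one short end (about 52 mm from the middle); origin at the centre of its underside
- mat: dark work mat 220 (x) x 190 (y) x 3 mm, fixed; origin under its centre
- low_jar: closed glass jar, 60 mm diameter, 68 mm high, standing on the mat; origin at the centre of its underside
- tall_jar: closed glass jar, 90 mm diameter, 190 mm high, to one side of the loading shelf; origin at the centre of its underside
- tin: bare food tin, 75 mm diameter, 110 mm high, to one side of the loading shelf; origin at the centre of its underside
- tape: cardboard ring, 90 mm diameter, 19 mm high, lying on the table; origin at the centre of its underside
Mind the look-alikes: they are no part of the job. What is shaped like the jammed_lid but orange is not meant. Leave any black look-alike of the lid_58 alone.

How it is judged (in metres and radians):
On the way, in this order (a step that is already met when the one before it is completed fails the run):
1. the jammed lid has been pushed back up over the crest onto the loading shelf (x of jammed_lid in the frame of crest above 0 m and z of jammed_lid in the frame of crest above -0.005 m), for 0.1 s.
2. the jammed lid lies flat on the floor of the tray, let go (x of jammed_lid in the frame of tray_in between -0.07 and 0.07 m and y of jammed_lid in the frame of tray_in between -0.045 and 0.045 m and z of jammed_lid in the frame of tray_in below 0.004 m and angle between jammed_lid's own z axis and vertical below 0.1 rad and contact force between the fingers and jammed_lid below 0.1 N), for 0.2 s.
At the end, for the whole second after the job is handed in: The 66 mm lid lies flat on the floor of the tray (inside its walls, within 4 mm of the floor and 0.1 rad of level), and the 58 mm lid lies on the slope against the end stop, within 8 mm of the pickup point; both at rest (x of jammed_lid in the frame of tray_in between -0.07 and 0.07 m and y of jammed_lid in the frame of tray_in between -0.045 and 0.045 m and z of jammed_lid in the frame of tray_in below 0.004 m and angle between jammed_lid's own z axis and vertical below 0.1 rad and distance between lid_58 and pickup below 0.008 m and angle between lid_58's own z axis and vertical between 0.39 and 0.59 rad and linear speed of each of lid_58, jammed_lid below 0.02 m/s); the robot touches nothing.
It fails at once if a spare lid of the wrong size or the lid in the tray is shifted by more than 30 mm (distance of any of lid_48, lid_70, tray_lid from where it was at the start of the episode above 0.03 m).
It fails at once if a jar, the tin or the cardboard ring is shifted by more than 30 mm or tipped (distance of any of low_jar, tall_jar, tin, tape from where it was at the start of the episode above 0.03 m or angle between any of low_jar, tall_jar, tin's own z axis and vertical above 0.5 rad).
It also fails if it takes over 72 s, if anything falls off the work surface, if the arm or the gripper's body presses on something with over 40 N, if the wrist force passes 120 N, or if a joint passes its speed limit or range.

## Working session

There is one attempt and no reset: what is moved stays moved. The work goes in short steps, Python scripts to look and compute and a shell command to move; the robot and the scene stay as the last step left them, time stands still between calls to the robot, and variables do not carry over. Pictures are saved under pics/ and viewed, at most 12 in all, crops included, and the job is handed in when it is done.

```bash
mkdir -p pics
cat > h.py <<'E'
import numpy as np,cv2
from rig import sense,capture,find_in,place_of
from scipy.spatial.transform import Rotation as R
def rot(s): return R.from_quat(np.roll(s["ee_rot"],-1))
def cfw(c,s=None):
    if "camera_from_world" in c: return np.array(c["camera_from_world"])
    T=np.eye(4);T[:3,:3]=rot(s).as_matrix();T[:3,3]=s["eef_pos"]
    return np.linalg.inv(T@np.array(c["mount"]))
def pt(c,M,px,z=None):
    u,v=px; d=np.array([(u-c["cx"])/c["fx"],-(v-c["cy"])/c["fy"],-1.])
    I=np.linalg.inv(M); o=I[:3,3]; w=I[:3,:3]@d
    if z is None:
        a=c["depth"][int(v)-1:int(v)+2,int(u)-1:int(u)+2]; k=np.median(a)
    else: k=(z-o[2])/w[2]
    return o+k*w
def cloud(c,M):
    v,u=np.mgrid[0:400,0:640]; d=c["depth"]
    P=np.stack([(u-c["cx"])/c["fx"]*d,-(v-c["cy"])/c["fy"]*d,-d],-1)
    I=np.linalg.inv(M); return P@I[:3,:3].T+I[:3,3]
def save(n,c): cv2.imwrite("pics/"+n+".png",c["color"][:,:,::-1])
E
python3 - <<'E'
from h import *
s=sense();print({k:np.round(v,3) for k,v in s.items()})
for n in("top","side"):
    c=capture(n);save(n+"0",c);M=cfw(c);print(n,{k:v for k,v in c.items() if k not in("color","depth","camera_from_world")})
    for q in "crest shelf_mid rod_end pickup jammed_lid lid_58 lid_48 lid_70 tray_in tray_lid low_jar tall_jar tin tape mat".split():
        print(q,[(np.round(r["centre"]),round(r["conf"],2),np.round(pt(c,M,r["centre"]))) for r in place_of(q,n)[:3]])
E
```

```text
{'time_s': np.float64(0.0), 'joints': array([ 0.918,  0.313,  1.498,  0.   ,  1.331, -0.223]), 'dq': array([-0.001,  0.001, -0.001,  0.002, -0.001,  0.001]), 'tau': array([ 0.0000e+00, -4.1225e+01, -2.5976e+01, -0.0000e+00,  4.0000e-03,
        0.0000e+00]), 'eef_pos': array([218.61 , 477.034, 230.708]), 'ee_rot': array([-0.   ,  0.213,  0.977, -0.001]), 'force': array([-0.404, -0.396, -0.029]), 'wrist_torque': array([-0.036, -0.006, -0.024]), 'grip_force': np.float64(0.0), 'grip_width': np.float64(0.999)}
top {'fx': 517.4856585185563, 'fy': 517.4856585185563, 'cx': 313.90161953969533, 'cy': 196.02264927830294}
crest [(array([326., 175.]), 0.81, array([565.,  -5., 130.])), (array([325., 181.]), 0.17, array([549.,  -2., 129.]))]
shelf_mid [(array([332., 153.]), 0.8, array([626., -21., 130.])), (array([259., 118.]), 0.68, array([728., 179., 114.]))]
rod_end [(array([318., 194.]), 0.63, array([516.,  17., 110.]))]
pickup [(array([332., 149.]), 0.65, array([637., -22., 130.])), (array([304., 241.]), 0.63, array([387.,  58.,  37.]))]
jammed_lid [(array([267., 269.]), 0.92, array([307., 16
[... 2329 characters left out ...]
[243., 400.,   6.])), (array([299., 194.]), 0.45, array([470., 308.,   8.]))]
tray_in [(array([336., 306.]), 0.78, array([ 523., -294.,    5.])), (array([276., 228.]), 0.25, array([380.,  14.,  61.]))]
tray_lid [(array([329., 321.]), 0.84, array([ 496., -358.,   17.])), (array([322., 207.]), 0.16, array([525.,  44., 107.]))]
low_jar [(array([332., 188.]), 0.58, array([592., 323.,  14.]))]
tall_jar [(array([407., 273.]), 0.89, array([ 728., -223.,   37.])), (array([321., 210.]), 0.54, array([520.,  23., 110.]))]
tin [(array([385., 208.]), 0.72, array([706., -33., 136.]))]
tape [(array([260., 193.]), 0.62, array([329., 348.,  -0.]))]
mat [(array([318., 195.]), 0.69, array([539., 297.,   4.]))]
```

Run:
```python
from h import *
c=cv2.imread("pics/top0.png")
cv2.imwrite("pics/top0c.png",cv2.resize(c[90:290,180:480],None,fx=2.66,fy=2.66,interpolation=cv2.INTER_CUBIC))
from rig import capture
c=capture("top");M=cfw(c);P=cloud(c,M);np.save("P.npy",P);np.save("C.npy",c["color"])
# chute: shelf pts z~130
m=(abs(P[...,2]-130)<3)&(P[...,0]>450)&(abs(P[...,1])<120)
q=P[m][:,:2].astype(np.float32);print(m.sum(),cv2.minAreaRect(q))
# lids
hsv=cv2.cvtColor(c["color"],cv2.COLOR_RGB2HSV)
for nm,(x,y) in dict(a=(594,265),b=(470,328),c=(457,216),d=(307,166),e=(493,-340)).items():
    k=(np.hypot(P[...,0]-x,P[...,1]-y)<50)&(P[...,2]>9)&(P[...,2]<24)
    L,lab,st,ce=cv2.connectedComponentsWithStats(k.astype(np.uint8))
    i=1+np.argmax(st[1:,4]); p=P[lab==i]
    (cx,cy),r=cv2.minEnclosingCircle(p[:,:2].astype(np.float32))
    print(nm,round(cx),round(cy),round(2*r),p[:,2].mean().round(1),len(p),np.median(hsv[lab==i],0))
```

```text
1328 ((707.1483154296875, -3.6675643920898438), (451.5098571777344, 133.85220336914062), 1.3808009624481201)
a 595 264 75 15.9 417 [ 19. 137.  90.]
b 472 338 61 15.8 283 [ 19. 134. 129.]
c 476 226 53 15.3 194 [ 19. 134. 127.]
d 302 164 64 13.3 330 [ 12. 199. 137.]
e 494 -342 92 16.4 464 [ 19. 135. 127.]
```

View pics/top0c.png

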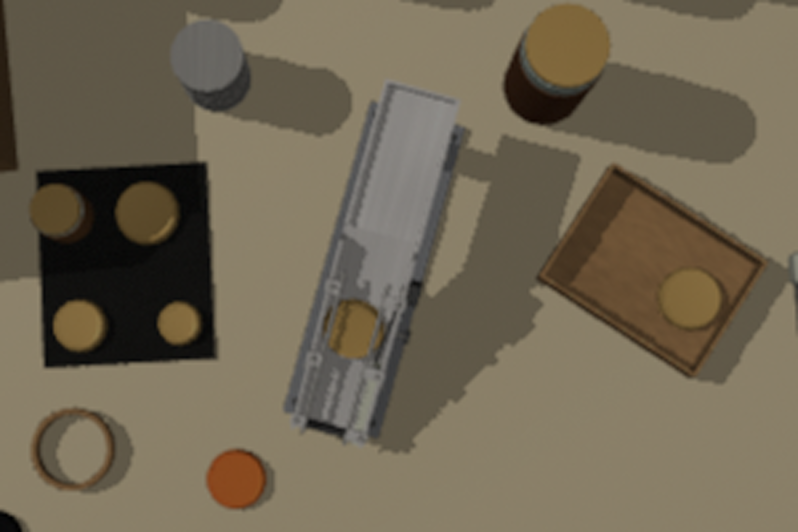

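Top crop: chute in the middle, jammed gold lid at crop (355,328). Mat lids at (148,212) the 70, (79,325) the 58, (179,323) the 48; jar lid top at (57,210). Orange decoy at (237,478), tray with its lid at (690,298). Confusable with lid_58: the 70, the 48, the jar top, the tray lid, the orange lid. By its measured 61 mm and middle size it is full-image pixel (210,212).

Run:
```python
from h import *
P=np.load("P.npy")
# refine chute yaw/crest: local search w/ initial crest(558,0), yaw
c0=np.array([558.,0]);th=np.arctan2(-21+5,626-565)
for it in range(6):
    u=np.array([np.cos(th),np.sin(th)]);n=np.array([-u[1],u[0]])
    X=(P[...,:2]-c0)@u;Y=(P[...,:2]-c0)@n;Z=P[...,2]
    sh=(X>15)&(X<135)&(abs(Y)<25)&(abs(Z-130)<6)
    sl=(X<-10)&(X>-38)&(abs(Y)<25)&(abs(Z-130-X*.532)<9)
    A=lambda m:np.c_[X[m],Y[m],np.ones(m.sum())]
    a=np.linalg.lstsq(A(sh),Z[sh],rcond=None)[0];b=np.linalg.lstsq(A(sl),Z[sl],rcond=None)[0]
    # outer walls: raised kerb pts
    body=(X>5)&(X<145)&(abs(Y)<60)&(Z>134)&(Z<142)
    Lf=body&(Y>0);Rt=body&(Y<0)
    pl=np.polyfit(X[Lf],Y[Lf],1);pr=np.polyfit(X[Rt],Y[Rt],1)
    xi=(b[2]-a[2])/(a[0]-b[0])
    print(sh.sum(),sl.sum(),Lf.sum(),Rt.sum(),a.round(3),b.round(3),pl.round(3),pr.round(3),round(xi,1),th,c0)
    far=(abs(Y)<25)&(X>120)&(X<180)&(Z>120); print("far",X[far].max())
    th+=(pl[0]+pr[0])/2; c0=c0+n*(pl[1]+pr[1])/2+u*xi
np.save("ch.npy",np.r_[c0,th])
k=(abs(Y)<60)&(X>-220)&(X<170)&(Z>20)
q=np.c_[X[k],Y[k]]; print(q.min(0),q.max(0))
# tray: rim points
m=(Z>30)&(Z<46)&(P[...,1]<-170)&(P[...,1]>-420)&(P[...,0]>380)&(P[...,0]<660)
r=cv2.minAreaRect(P[m][:,:2].astype(np.float32));print("tray",m.sum(),r,cv2.boxPoints(r))
```

```text
746 197 169 162 [1.00000e-03 2.00000e-03 1.30837e+02] [4.950e-01 2.000e-03 1.303e+02] [-5.0000e-03  2.7385e+01] [ 1.600e-02 -2.496e+01] 1.1 -0.25651661264432357 [558.   0.]
far 152.32398909562653
751 197 168 165 [0.00000e+00 2.00000e-03 1.30837e+02] [ 5.01000e-01 -3.00000e-03  1.31037e+02] [-6.0000e-03  2.5953e+01] [ 1.4000e-02 -2.6304e+01] -0.4 -0.2512499663735682 [559.35760733   0.89753138]
far 151.72978377336992
748 192 168 163 [0.0000e+00 1.0000e-03 1.3081e+02] [ 4.86000e-01 -5.00000e-03  1.30473e+02] [-9.00e-03  2.61e+01] [ 1.1000e-02 -2.6234e+01] 0.7 -0.24705379071861489 [558.92641152   0.82736317]
far 152.2305020913474
750 198 167 166 [1.0000e-03 0.0000e+00 1.3079e+02] [ 5.07000e-01 -5.00000e-03  1.31344e+02] [-6.0000e-03  2.5963e+01] [ 1.4000e-02 -2.6282e+01] -1.1 -0.24600779122557184 [559.58309491   0.59297606]
far 151.56114491217676
746 196 166 166 [1.00000e-03 0.00000e+00 1.30783e+02] [ 4.84000e-01 -4.00000e-03  1.30143e+02] [-8.0000e-03  2.6385e+01] [ 1.6000e-02 -2.6306e+01] 1.3 -0.2421179039346218 [558.48247789   0.70496889]
far 152.7469343145012
749 194 165 168 [ 1.00000e-03 -1.00000e-03  1.30776e+02] [ 5.15000e-01 -1.00000e-02  1.31615e+02] [-8.0000e-03  2.5946e+01] [ 4.0000e-03 -2.5792e+01] -1.6 -0.23797655749490504 [5.59779416e+02 4.25104550e-01]
far 151.5149533005022
[-219.95713801  -53.99708811] [151.5149533   53.31239616]
tray 423 ((527.8570556640625, -292.1376037597656), (201.04144287109375, 151.40769958496094), 56.238338470458984) [[ 409.05682 -333.63452]
 [ 534.9306  -417.77777]
 [ 646.6573  -250.64069]
 [ 520.7835  -166.49744]]
```

Run:
```python
from h import *
P=np.load("P.npy");C=np.load("C.npy");c0=np.array([559,.7])
for th in(-.25,-.275,-.3):
    u=np.array([np.cos(th),np.sin(th)]);n=np.array([-u[1],u[0]])
    X=(P[...,:2]-c0)@u;Y=(P[...,:2]-c0)@n;Z=P[...,2]
    out=[]
    for x in range(-180,150,30):
        fl=130+min(x,0)*.532
        k=(abs(X-x)<15)&(abs(Y)<58)&(Z>fl-12)&(Z<fl+32)
        y=Y[k]; out.append((x,round(y.min()),round(y.max()),round((y.min()+y.max())/2,1)))
    print(th,out)
    m=(X>20)&(X<140)&(abs(Y)<60)&(abs(Z-130)<4)
    print(cv2.minAreaRect(np.c_[X[m],Y[m]].astype(np.float32)))
h=cv2.cvtColor(C,cv2.COLOR_RGB2HSV)
m=(abs(h[...,0].astype(int)-19)<5)&(h[...,1]>110)&(abs(X)<220)&(abs(Y)<45)&(X<-40)
M=P[m];print(m.sum(),np.argwhere(m).mean(0),M.mean(0),M.min(0),M.max(0))
th=-.275;u=np.array([np.cos(th),np.sin(th)]);n=np.array([-u[1],u[0]])
print(np.percentile((M[:,:2]-c0)@u,[2,50,98]),np.percentile((M[:,:2]-c0)@n,[2,50,98]))
```

```text
-0.25 [(-180, -32, 48, np.float64(8.2)), (-150, -34, 47, np.float64(6.2)), (-120, -34, 48, np.float64(7.2)), (-90, -50, 45, np.float64(-2.1)), (-60, -49, 46, np.float64(-1.5)), (-30, -50, 43, np.float64(-3.2)), (0, -37, 43, np.float64(2.8)), (30, -38, 42, np.float64(1.9)), (60, -39, 41, np.float64(0.9)), (90, -40, 40, np.float64(0.2)), (120, -41, 39, np.float64(-1.1))]
((80.10303497314453, 0.19868850708007812), (119.76631164550781, 74.76911926269531), 0.0010350788943469524)
-0.275 [(-180, -36, 44, np.float64(3.7)), (-150, -38, 43, np.float64(2.4)), (-120, -37, 45, np.float64(3.9)), (-90, -52, 43, np.float64(-4.6)), (-60, -51, 45, np.float64(-2.9)), (-30, -51, 43, np.float64(-4.0)), (0, -37, 43, np.float64(2.7)), (30, -37, 42, np.float64(2.6)), (60, -37, 42, np.float64(2.4)), (90, -38, 42, np.float64(2.2)), (120, -38, 42, np.float64(2.0))]
((80.18396759033203, 3.2097511291503906), (119.77178192138672, 74.88262176513672), 0.3853225111961365)
-0.3 [(-180, -41, 39, np.float64(-0.9)), (-150, -42, 39, np.float64(-1.3)), (-120, -40, 42, np.float64(0.6)), (-90, -54, 41, np.float64(-6.9)), (-60, -52, 43, np.float64(-4.4)), (-30, -52, 42, np.float64(-4.8)), (0, -38, 42, np.float64(2.5)), (30, -37, 43, np.float64(3.4)), (60, -36, 44, np.float64(3.8)), (90, -36, 44, np.float64(4.2)), (120, -35, 45, np.float64(5.1))]
((80.08821105957031, 5.213443756103516), (120.92304229736328, 74.88262176513672), 1.81771981716156)
435 [184.57931034 296.76551724] [444.51350727  31.44923196 530.54219611] [399.82902895   3.83612284  74.1269857 ] [ 492.10440497   62.23037886 1526.95404451]
[-160.67899887 -110.51064069  -74.59295284] [-22.29585788  -3.45223515  25.36882345]
```

```bash
python3 -m jog '[{"tx":-62,"az":0.17,"jaw":1},{"tx":-62,"az":0.17,"jaw":1},{"tx":-62,"az":0.17,"jaw":1},{"tx":-40,"ty":-50,"az":0.17,"jaw":1},{"ty":-62,"az":0.17,"jaw":1}]' 40
```

```text
schema error: expected keys tx, ty, tz, ax, ay, az, jaw
```

```bash
cat > w.py <<'E'
# helper: target in chute frame / world -> tool-axis shift
from h import *
import sys
th=-.28;u=np.array([np.cos(th),np.sin(th)]);n=np.array([-u[1],u[0]]);c0=np.array([559.6,3.3])
def ch(x,y): return c0+x*u+y*n
def go(xy,z,yaw=None):
    s=sense();r=rot(s);d=r.inv().apply(np.r_[xy,z]-s["eef_pos"]);ty=r.apply([0,1,0])
    print("t",s["time_s"],"pos",np.round(s["eef_pos"],1),"shift",d.round(1),"yaw_y",np.degrees(np.arctan2(ty[1],ty[0])).round(1),"z",r.apply([0,0,1]).round(3),"F",np.round(s["force"],1),"w",np.round(s["grip_width"],3))
    if yaw is not None:
        a=(yaw-np.arctan2(ty[1],ty[0])+np.pi/2)%np.pi-np.pi/2
        print("az",round(-a,3))
E
J='python3 -m jog'
python3 -m jog '[{"tx":0,"ty":0,"tz":0,"ax":0,"ay":0,"az":0.178,"jaw":1},{"tx":0,"ty":0,"tz":0,"ax":0,"ay":0,"az":0.178,"jaw":1},{"tx":0,"ty":0,"tz":0,"ax":0,"ay":0,"az":0.178,"jaw":1},{"tx":0,"ty":0,"tz":0,"ax":0,"ay":0,"az":0.178,"jaw":1}]' 40
python3 -m jog '[{"tx":0,"ty":0,"tz":0,"ax":0,"ay":0,"az":0.178,"jaw":1},{"tx":0,"ty":0,"tz":0,"ax":0,"ay":0,"az":0.178,"jaw":1},{"tx":0,"ty":0,"tz":0,"ax":0,"ay":0,"az":0.178,"jaw":1},{"tx":0,"ty":0,"tz":0,"ax":0,"ay":0,"az":0.178,"jaw":1}]'
python3 -c "
from w import *
go(ch(-154,3),230,th);print(ch(-154,3))"
```

```text
time_s: 2.15
eef_pos: [218.8, 477.3, 231.3]
ee_rot: [-0.0, 0.543, 0.84, 0.0]
force: [-0.1, -0.3, -1.0]
grip_width: 0.141
grip_force: 0.0
time_s: 2.65
eef_pos: [218.8, 477.2, 231.3]
ee_rot: [0.0, 0.802, 0.598, -0.0]
force: [-0.4, 0.1, 0.7]
grip_width: -0.001
grip_force: 0.0
t 2.65 pos [218.8 477.2 231.3] shift [-355.6  307.7    1.3] yaw_y -16.6 z [-0. -0. -1.] F [-0.4  0.1  0.7] w -0.001
az -0.009
[412.42652945  48.74193619]
```

```bash
python3 -m jog '[{"tx":-44.4,"ty":38.5,"tz":0,"ax":0,"ay":0,"az":0,"jaw":1},{"tx":-44.4,"ty":38.5,"tz":0,"ax":0,"ay":0,"az":0,"jaw":1},{"tx":-44.4,"ty":38.5,"tz":0,"ax":0,"ay":0,"az":-0.009,"jaw":1},{"tx":-44.4,"ty":38.5,"tz":0,"ax":0,"ay":0,"az":0,"jaw":1}]'
python3 -m jog '[{"tx":-44.4,"ty":38.5,"tz":0,"ax":0,"ay":0,"az":0,"jaw":1},{"tx":-44.4,"ty":38.5,"tz":0,"ax":0,"ay":0,"az":0,"jaw":1},{"tx":-44.4,"ty":38.5,"tz":0,"ax":0,"ay":0,"az":0,"jaw":1},{"tx":-44.4,"ty":38.5,"tz":0,"ax":0,"ay":0,"az":0,"jaw":1},{"tx":0,"ty":0,"tz":0,"ax":0,"ay":0,"az":0,"jaw":1}]'
python3 - <<'E'
from w import *
go(ch(-154,3),100,th)
s=sense();c=capture("wrist");save("w1",c);M=cfw(c,s)
for q in "crest rod_end pickup jammed_lid".split():
    for r in place_of(q,"wrist")[:2]:
        p=pt(c,M,r["centre"]);print(q,np.round(r["centre"]),round(r["conf"],2),p.round(),((p[:2]-c0)@u).round(1),((p[:2]-c0)@n).round(1))
E
```

```text
time_s: 3.15
eef_pos: [318.0, 262.3, 231.5]
ee_rot: [0.0, 0.797, 0.604, 0.0]
force: [0.6, 0.2, -0.2]
grip_width: 0.005
grip_force: 0.0
time_s: 3.78
eef_pos: [418.8, 48.4, 231.2]
ee_rot: [0.0, 0.799, 0.602, -0.0]
force: [0.2, -0.5, -0.2]
grip_width: 0.007
grip_force: 0.0
t 3.775 pos [418.8  48.4 231.2] shift [ -1.4  -6.2 131.2] yaw_y -16.0 z [-0. -0. -1.] F [ 0.2 -0.5 -0.2] w 0.007
az 0.001
crest [502. 206.] 0.7 [557.   2. 130.] -1.8 -1.8
rod_end [441. 198.] 0.78 [518.  13. 109.] -42.5 -1.8
pickup [287. 176.] 0.7 [386.  52.  35.] -180.1 -0.9
jammed_lid [183.  98.] 0.71 [301. 159.  12.] -291.1 78.3
jammed_lid [365. 188.] 0.7 [459.  34.  90.] -104.9 1.6
```

View pics/w1.png

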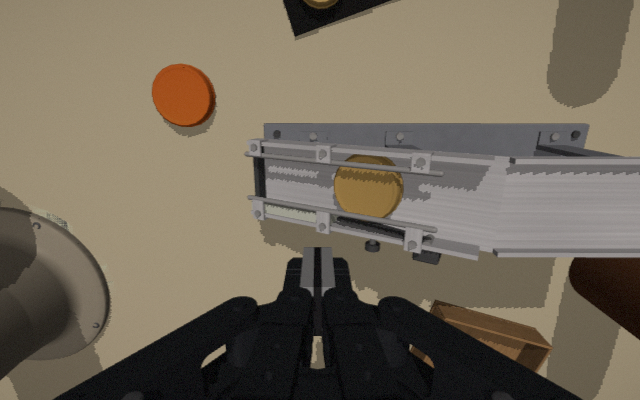

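Run:
```python
from w import *
s=sense();c=capture("wrist");P=cloud(c,cfw(c,s))
X=(P[...,:2]-c0)@u;Y=(P[...,:2]-c0)@n;Z=P[...,2]
H=(Z-130)*np.cos(.489)-X*np.sin(.489)
for x in range(-190,-40,20):
    k=(abs(X-x)<10)&(abs(Y)<60)&(H>15)&(H<30);y=np.sort(Y[k])
    f=(abs(X-x)<10)&(abs(Y)<15)&(abs(H)<20)
    L=y[y>5];Rr=y[y<0];q=lambda a:np.percentile(a,[2,98]).round(1) if len(a) else None
    print(x,q(L),q(Rr),np.median(H[f]).round(1))
for x in range(10,120,30):
    k=(abs(X-x)<15)&(abs(Y)<60)&(Z>133)&(Z<142);y=Y[k];print(x,q(y[y>0]),q(y[y<0]),(abs(X-x)<15).sum())
h=cv2.cvtColor(c["color"],cv2.COLOR_RGB2HSV)
m=(abs(h[...,0].astype(int)-19)<6)&(h[...,1]>110)&(X>-160)&(X<-50)&(abs(Y)<40)&(abs(H-13)<6)
print(m.sum(),np.percentile(X[m],[1,99]),np.percentile(Y[m],[1,99]),np.median(H[m]))
```

```text
-190 [21.8 37.4] [-42.3 -20.8] 1.5
-170 [21.8 37.4] [-42.1 -20.8] 1.5
-150 [21.9 39.3] [-43.6 -20.7] 1.5
-130 [17.3 39.2] [-43.2 -10.6] 12.7
-110 [21.8 37.4] [-56.2 -20.8] 13.2
-90 [10.9 37.4] [-57.1 -14.9] 13.3
-70 [22.  39.4] [-53.5 -20.7] 1.7
-50 [22.2 38. ] [-55.3 -20.8] 1.3
10 [33.3 37.4] [-42.5 -38.2] 9608
40 [33.4 37.5] [-42.8 -38.2] 9670
70 [33.6 37.5] [-42.8 -38.1] 10050
100 [33.8 37.5] [-42.5 -38.1] 9414
3002 [-130.802589    -77.43554837] [-23.39902237  29.72031649] 13.363312064649591
```

```bash
sed -i 's/c0=np.array(\[559.6,3.3\])/c0=np.array([559.6,3.3])-1.8*n/' w.py; python3 -c "
from w import *
go(ch(-157,3),61,th)"
```

```text
t 4.075 pos [417.4  52.3 231.4] shift [ -6.6  -6.9 170.4] yaw_y -15.6 z [ 0.  0. -1.] F [0.3 0.4 1. ] w 0.0
az 0.008
```

```bash
python3 -m jog '[{"tx":-3.3,"ty":-3.5,"tz":30,"ax":0,"ay":0,"az":0.008,"jaw":1},{"tx":-3.3,"ty":-3.4,"tz":30,"ax":0,"ay":0,"az":0,"jaw":1},{"tx":0,"ty":0,"tz":0,"ax":0,"ay":0,"az":0,"jaw":1},{"tx":0,"ty":0,"tz":0,"ax":0,"ay":0,"az":0,"jaw":1}]'
python3 - <<'E'
from w import *
s=sense();c=capture("wrist");P=cloud(c,cfw(c,s));go(ch(-157,3),61,th)
X=(P[...,:2]-c0)@u;Y=(P[...,:2]-c0)@n;Z=P[...,2]
H=(Z-130)*np.cos(.489)-X*np.sin(.489)
for x in range(-190,-40,40):
    k=(abs(X-x)<10)&(abs(Y)<60)&(H>15)&(H<30);y=np.sort(Y[k])
    f=(abs(X-x)<10)&(abs(Y)<15)&(abs(H)<20)
    L=y[y>5];Rr=y[y<0];q=lambda a:np.percentile(a,[2,98]).round(1) if len(a) else None
    print(x,q(L),q(Rr),np.median(H[f]).round(1))
E
```

```text
time_s: 4.58
eef_pos: [409.9, 47.2, 172.5]
ee_rot: [0.001, 0.799, 0.601, 0.001]
force: [0.4, 0.3, -0.1]
grip_width: 0.002
grip_force: 0.0
t 4.625 pos [410.   47.1 172.6] shift [  0.4  -1.4 111.6] yaw_y -16.1 z [ 0.002 -0.    -1.   ] F [ 0.3 -0.4 -0.2] w -0.001
az -0.001
-190 [23.5 39.3] [-40.4 -19. ] 1.5
-150 [23.8 41.2] [-38.8 -18.9] 1.4
-110 [23.7 39.3] [-53.5 -18.7] 13.2
-70 [23.9 41.2] [-51.8 -18.9] 1.6
```

Slot reads −18.9..+23.7 as it should. Descending and pushing.

```bash
python3 -m jog '[{"tx":0,"ty":-1,"tz":40,"ax":0,"ay":0,"az":0,"jaw":1},{"tx":0,"ty":0,"tz":40,"ax":0,"ay":0,"az":0,"jaw":1},{"tx":0,"ty":0,"tz":20,"ax":0,"ay":0,"az":0,"jaw":1},{"tx":0,"ty":0,"tz":11,"ax":0,"ay":0,"az":0,"jaw":1},{"tx":0,"ty":0,"tz":0,"ax":0,"ay":0,"az":0,"jaw":1}]'
python3 -c "
from w import *
go(ch(-157,3),61,th)"
```

```text
time_s: 5.25
eef_pos: [408.7, 47.1, 60.6]
ee_rot: [0.0, 0.799, 0.601, 0.0]
force: [0.5, -0.4, 0.4]
grip_width: 0.003
grip_force: 0.0
t 5.25 pos [408.7  47.1  60.6] shift [ 0.8  0.1 -0.4] yaw_y -16.1 z [ 0. -0. -1.] F [ 0.5 -0.4  0.4] w 0.003
az -0.002
```

```bash
python3 -m jog '[{"tx":0,"ty":12,"tz":-6.4,"ax":0,"ay":0,"az":0,"jaw":1},{"tx":0,"ty":12,"tz":-6.4,"ax":0,"ay":0,"az":0,"jaw":1},{"tx":0,"ty":12,"tz":-6.4,"ax":0,"ay":0,"az":0,"jaw":1},{"tx":0,"ty":12,"tz":-6.4,"ax":0,"ay":0,"az":0,"jaw":1},{"tx":0,"ty":12,"tz":-6.4,"ax":0,"ay":0,"az":0,"jaw":1}]'
python3 - <<'E'
from w import *
go(ch(-157,3),61,th);c=capture("top");save("t2",c);print([(r["centre"],r["conf"],pt(c,cfw(c),r["centre"]).round()) for r in place_of("jammed_lid","top")])
im=cv2.imread("pics/t2.png")[120:270,260:400];cv2.imwrite("pics/t2c.png",cv2.resize(im,None,fx=4,fy=4))
E
```

```text
time_s: 5.88
eef_pos: [466.6, 30.3, 93.9]
ee_rot: [-0.0, 0.799, 0.601, -0.0]
force: [-5.8, 1.6, 4.9]
grip_width: -0.002
grip_force: 4.7
t 5.875 pos [466.6  30.3  93.9] shift [  0.8 -60.1  32.9] yaw_y -16.1 z [-0.  0. -1.] F [-5.8  1.6  4.9] w -0.002
az -0.002
[([266.2, 269.7], 0.78, array([304., 169.,  12.]))]
```

View pics/t2c.png

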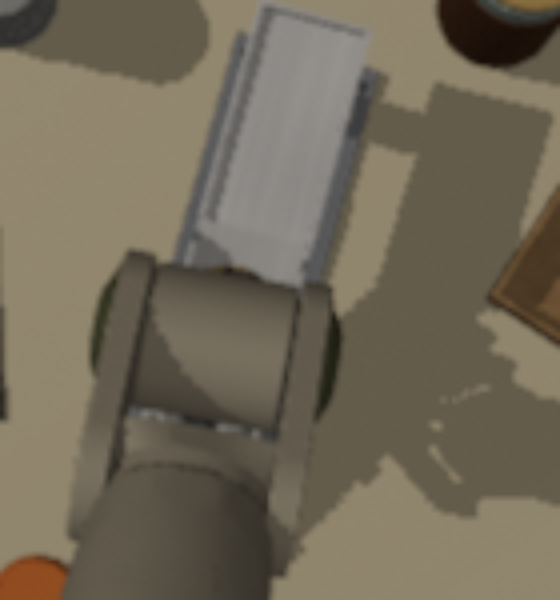

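Lid's gold edge shows ahead of the wrist at crop (240,272), so it is moving. Continuing.

```bash
python3 -m jog '[{"tx":0,"ty":12,"tz":-6.4,"ax":0,"ay":0,"az":0,"jaw":1},{"tx":0,"ty":12,"tz":-6.4,"ax":0,"ay":0,"az":0,"jaw":1},{"tx":0,"ty":12,"tz":-6.4,"ax":0,"ay":0,"az":0,"jaw":1},{"tx":0,"ty":12,"tz":-6.4,"ax":0,"ay":0,"az":0,"jaw":1},{"tx":0,"ty":12,"tz":-6.4,"ax":0,"ay":0,"az":0,"jaw":1}]'
python3 -c "
from w import *
go(ch(-14.5,3),136,th);s=sense();c=capture('wrist');save('w3',c)"
```

```text
time_s: 6.6
eef_pos: [524.5, 13.5, 126.1]
ee_rot: [0.0, 0.799, 0.601, 0.0]
force: [-3.2, -0.1, 2.9]
grip_width: 0.001
grip_force: 3.1
t 6.6 pos [524.5  13.5 126.1] shift [ 1.1 22.  -9.9] yaw_y -16.2 z [ 0.001 -0.    -1.   ] F [-3.2 -0.1  2.9] w 0.001
az -0.002
```

View pics/w3.png

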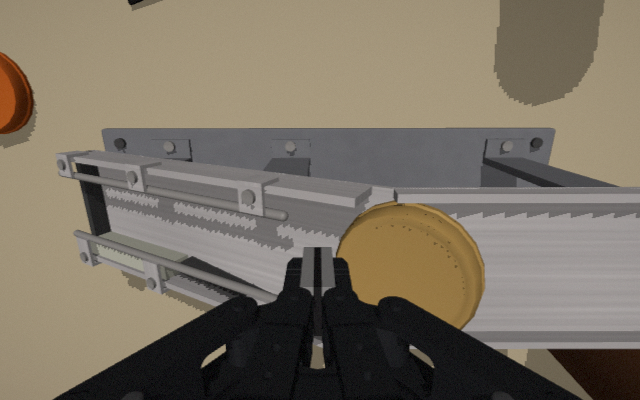

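The lid, at (410,268), is ahead of the fingers (318,270) and straddling the crest. Continuing onto the shelf.

```bash
python3 -m jog '[{"tx":0,"ty":11,"tz":-5.5,"ax":0,"ay":0,"az":0,"jaw":1},{"tx":0,"ty":11,"tz":-4.5,"ax":0,"ay":0,"az":0,"jaw":1},{"tx":0,"ty":12,"tz":0,"ax":0,"ay":0,"az":0,"jaw":1},{"tx":0,"ty":12,"tz":0,"ax":0,"ay":0,"az":0,"jaw":1},{"tx":0,"ty":0,"tz":0,"ax":0,"ay":0,"az":0,"jaw":1}]'
python3 -m jog '[{"tx":0,"ty":-12,"tz":-15,"ax":0,"ay":0,"az":0,"jaw":1},{"tx":0,"ty":-12,"tz":-40,"ax":0,"ay":0,"az":0,"jaw":-1},{"tx":0,"ty":0,"tz":-30,"ax":0,"ay":0,"az":0,"jaw":-1},{"tx":0,"ty":0,"tz":0,"ax":0,"ay":0,"az":0,"jaw":-1},{"tx":0,"ty":0,"tz":0,"ax":0,"ay":0,"az":0,"jaw":-1}]'
cat > lid.py <<'E'
from w import *
def lid(z0,xy,rad=60,cam="wrist",name=None):
    s=sense();c=capture(cam);M=cfw(c,s);P=cloud(c,M)
    if name: save(name,c)
    h=cv2.cvtColor(c["color"],cv2.COLOR_RGB2HSV)
    k=(np.hypot(P[...,0]-xy[0],P[...,1]-xy[1])<rad)&(abs(P[...,2]-z0-13)<5)&(abs(h[...,0].astype(int)-19)<8)&(h[...,1]>90)
    L,lab,st,_=cv2.connectedComponentsWithStats(k.astype(np.uint8));i=1+np.argmax(st[1:,4]);p=P[lab==i]
    (x,y),r=cv2.minEnclosingCircle(p[:,:2].astype(np.float32))
    print("lid",round(x,1),round(y,1),"d",round(2*r,1),"top z",np.median(p[:,2]).round(1),len(p));return np.array([x,y])
E
python3 - <<'E'
from lid import *
p=lid(130,ch(50,0),name="w4");print((p-c0)@u,(p-c0)@n);go(p,127,th)
E
```

```text
time_s: 7.28
eef_pos: [569.9, 0.3, 136.4]
ee_rot: [0.002, 0.8, 0.601, 0.002]
force: [1.1, -0.3, 7.1]
grip_width: -0.005
grip_force: 3.8
time_s: 7.9
eef_pos: [544.7, 7.5, 218.8]
ee_rot: [-0.0, 0.799, 0.601, -0.0]
force: [0.1, 0.2, -0.1]
grip_width: 0.844
grip_force: 0.0
lid 604.4 -10.0 d 63.9 top z 141.9 5775
46.70090159958608 1.3910529352826035
t 7.95 pos [544.5   7.6 218.4] shift [-0.2 62.5 91.4] yaw_y -16.2 z [-0.001  0.    -1.   ] F [ 0.1 -0.7  0.3] w 0.924
az -0.002
```

View pics/w4.png

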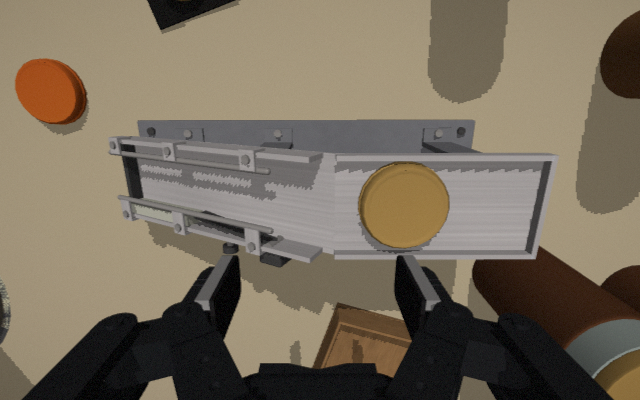

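The lid lies flat on the shelf at (404,205), clear of kerbs. Grasping.

```bash
python3 -m jog '[{"tx":0,"ty":31,"tz":0,"ax":0,"ay":0,"az":0,"jaw":-1},{"tx":0,"ty":31.5,"tz":20,"ax":0,"ay":0,"az":0,"jaw":-1},{"tx":0,"ty":0,"tz":40,"ax":0,"ay":0,"az":0,"jaw":-1},{"tx":0,"ty":0,"tz":32,"ax":0,"ay":0,"az":0,"jaw":-1},{"tx":0,"ty":0,"tz":0,"ax":0,"ay":0,"az":0,"jaw":-1}]'
python3 -m jog '[{"tx":0,"ty":0,"tz":0,"ax":0,"ay":0,"az":0,"jaw":1},{"tx":0,"ty":0,"tz":0,"ax":0,"ay":0,"az":0,"jaw":1},{"tx":0,"ty":0,"tz":0,"ax":0,"ay":0,"az":0,"jaw":1},{"tx":0,"ty":0,"tz":0,"ax":0,"ay":0,"az":0,"jaw":1}]' 30
python3 -c "
from w import *
go(ch(46.7,1.4),127,th)"
```

```text
time_s: 8.57
eef_pos: [603.4, -9.6, 124.4]
ee_rot: [-0.002, 0.799, 0.601, -0.002]
force: [1.0, -0.7, 0.7]
grip_width: 1.001
grip_force: 0.0
time_s: 9.07
eef_pos: [605.6, -9.9, 129.1]
ee_rot: [0.001, 0.799, 0.601, 0.001]
force: [-0.6, 0.4, 6.4]
grip_width: 0.756
grip_force: 33.7
t 9.075 pos [605.6  -9.9 129.1] shift [-0.4 -1.2  2.1] yaw_y -16.2 z [ 0.003 -0.001 -1.   ] F [-0.6  0.4  6.4] w 0.756
az -0.002
```

```bash
python3 -m jog '[{"tx":0,"ty":0,"tz":-15,"ax":0,"ay":0,"az":0,"jaw":1},{"tx":0,"ty":0,"tz":-30,"ax":0,"ay":0,"az":0,"jaw":1},{"tx":0,"ty":0,"tz":-30,"ax":0,"ay":0,"az":0,"jaw":1},{"tx":0,"ty":0,"tz":0,"ax":0,"ay":0,"az":0.154,"jaw":1},{"tx":0,"ty":0,"tz":0,"ax":0,"ay":0,"az":0.153,"jaw":1}]'
python3 -c "
from w import *
go([553,-255],30,np.radians(-33.8))"
```

```text
time_s: 9.7
eef_pos: [604.8, -9.8, 203.7]
ee_rot: [0.0, 0.883, 0.469, 0.001]
force: [0.2, -0.1, 0.8]
grip_width: 0.755
grip_force: 33.3
t 9.7 pos [604.8  -9.8 203.7] shift [-232.3   94.1  173.7] yaw_y -34.0 z [ 0.001 -0.    -1.   ] F [ 0.2 -0.1  0.8] w 0.755
az -0.004
```

```bash
python3 -m jog '[{"tx":-46.5,"ty":18.8,"tz":0,"ax":0,"ay":0,"az":0,"jaw":1},{"tx":-46.5,"ty":18.8,"tz":0,"ax":0,"ay":0,"az":0,"jaw":1},{"tx":-46.5,"ty":18.8,"tz":0,"ax":0,"ay":0,"az":0,"jaw":1},{"tx":-46.5,"ty":18.8,"tz":0,"ax":0,"ay":0,"az":0,"jaw":1},{"tx":-46.5,"ty":18.8,"tz":0,"ax":0,"ay":0,"az":0,"jaw":1}]'
python3 -m jog '[{"tx":0,"ty":0,"tz":0,"ax":0,"ay":0,"az":0,"jaw":1},{"tx":0,"ty":0,"tz":0,"ax":0,"ay":0,"az":0,"jaw":1}]'
python3 - <<'E'
from w import *
go([553,-255],30,np.radians(-33.8))
s=sense();c=capture("wrist");save("w5",c);P=cloud(c,cfw(c,s));Z=P[...,2]
m=(Z>33)&(Z<42)&(P[...,1]<-140);r=cv2.minAreaRect(P[m][:,:2].astype(np.float32));print(m.sum(),r)
E
```

```text
time_s: 10.32
eef_pos: [553.3, -256.9, 203.5]
ee_rot: [0.0, 0.882, 0.471, 0.0]
force: [1.0, 0.2, -0.1]
grip_width: 0.754
grip_force: 33.3
time_s: 10.58
eef_pos: [553.9, -254.8, 202.9]
ee_rot: [0.0, 0.882, 0.471, 0.0]
force: [-0.4, 0.7, -0.1]
grip_width: 0.754
grip_force: 33.3
t 10.575 pos [ 553.9 -254.8  202.9] shift [ -0.7  -0.7 172.9] yaw_y -33.7 z [ 0.  0. -1.] F [-0.4  0.7 -0.1] w 0.754
az 0.001
3712 ((635.7532958984375, -333.4754638671875), (355.6136169433594, 420.1862487792969), 69.32653045654297)
```

View pics/w5.png

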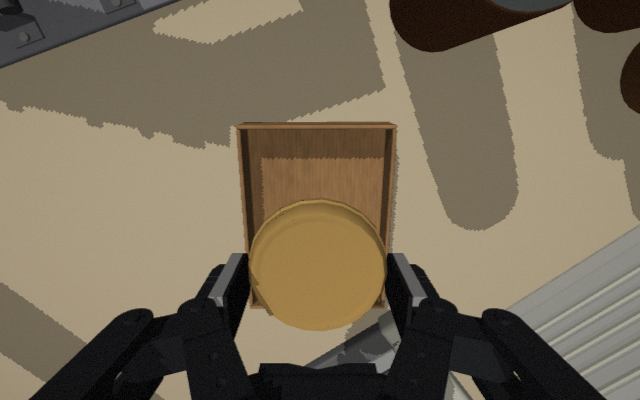

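Run:
```python
from w import *
s=sense();c=capture("wrist");M=cfw(c,s)
def pr(p):
    q=M@np.r_[p,1]; return (c["cx"]+c["fx"]*q[0]/-q[2]).round(),(c["cy"]-c["fy"]*q[1]/-q[2]).round()
for p in [(553,-255,4),(553,-255,200),(528,-292,4),(409,-334,38),(535,-418,38),(647,-251,38),(521,-166,38),(493,-341,17)]: print(p,pr(p))
P=cloud(c,M)
for v in (122,124,126,128,150,180): print(v,P[v,318].round())
for uu in (236,239,242,390,393,396): print(uu,P[170,uu].round())
from lid import lid
c=capture("top");print(place_of("tray_in","top")[:1],place_of("tray_lid","top")[:2],pt(c,cfw(c),place_of("tray_lid","top")[0]["centre"],4))
save("t6",c);im=cv2.imread("pics/t6.png")[130:270,340:500];cv2.imwrite("pics/t6c.png",cv2.resize(im,None,fx=4,fy=4))
```

```text
(553, -255, 4) (np.float64(317.0), np.float64(172.0))
(553, -255, 200) (np.float64(316.0), np.float64(259.0))
(528, -292, 4) (np.float64(316.0), np.float64(211.0))
(409, -334, 38) (np.float64(248.0), np.float64(307.0))
(535, -418, 38) (np.float64(384.0), np.float64(307.0))
(647, -251, 38) (np.float64(399.0), np.float64(121.0))
(521, -166, 38) (np.float64(234.0), np.float64(120.0))
(493, -341, 17) (np.float64(315.0), np.float64(265.0))
122 [ 583. -213.    2.]
124 [ 583. -213.   26.]
126 [ 582. -214.   37.]
128 [ 581. -215.   38.]
150 [ 567. -236.    4.]
180 [ 549. -264.    4.]
236 [ 481. -206.    0.]
239 [ 484. -208.    1.]
242 [ 498. -207.   38.]
390 [ 617. -287.   37.]
393 [ 620. -289.   36.]
396 [ 625. -302.   -0.]
[{'centre': [421.8, 191.1], 'conf': 0.75}] [{'centre': [439.8, 203.3], 'conf': 0.54}] [ 494.58939583 -342.11564834    4.        ]
```

View pics/t6c.png

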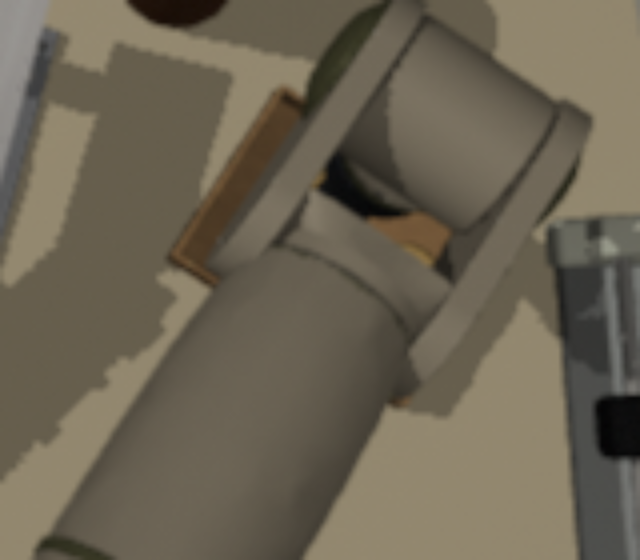

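The arm hides the tray in the top view; the held lid covers the near lid in the wrist picture. The wrist depth puts the tray's far wall at (583,−213), agreeing with the top view, so the target spot stands. Lowering.

```bash
python3 -m jog '[{"tx":0,"ty":0,"tz":50,"ax":0,"ay":0,"az":0,"jaw":1},{"tx":0,"ty":0,"tz":60,"ax":0,"ay":0,"az":0,"jaw":1},{"tx":0,"ty":0,"tz":50,"ax":0,"ay":0,"az":0,"jaw":1},{"tx":0,"ty":0,"tz":24,"ax":0,"ay":0,"az":0,"jaw":1},{"tx":0,"ty":0,"tz":9,"ax":0,"ay":0,"az":0,"jaw":1}]'
python3 -m jog '[{"tx":0,"ty":0,"tz":3,"ax":0,"ay":0,"az":0,"jaw":1},{"tx":0,"ty":0,"tz":2,"ax":0,"ay":0,"az":0,"jaw":1},{"tx":0,"ty":0,"tz":0,"ax":0,"ay":0,"az":0,"jaw":1}]'
python3 -c "
from w import *
go([553,-255],30,np.radians(-33.8))"
```

```text
time_s: 11.5
eef_pos: [553.4, -254.7, 8.0]
ee_rot: [-0.001, 0.882, 0.472, -0.0]
force: [0.4, 0.4, -0.3]
grip_width: 0.754
grip_force: 33.4
time_s: 11.88
eef_pos: [554.1, -255.5, 5.0]
ee_rot: [0.001, 0.882, 0.471, 0.0]
force: [-0.3, -0.6, -1.0]
grip_width: 0.749
grip_force: 33.4
t 11.875 pos [ 554.1 -255.5    5. ] shift [ -0.2  -1.1 -25. ] yaw_y -33.7 z [ 0.001 -0.001 -1.   ] F [-0.3 -0.6 -1. ] w 0.749
az 0.001
```

```bash
python3 -m jog '[{"tx":0,"ty":0,"tz":1.5,"ax":0,"ay":0,"az":0,"jaw":1},{"tx":0,"ty":0,"tz":0,"ax":0,"ay":0,"az":0,"jaw":-0.9},{"tx":0,"ty":0,"tz":0,"ax":0,"ay":0,"az":0,"jaw":-0.9},{"tx":0,"ty":0,"tz":0,"ax":0,"ay":0,"az":0,"jaw":-0.9},{"tx":0,"ty":0,"tz":0,"ax":0,"ay":0,"az":0,"jaw":-0.9}]'
python3 -m jog '[{"tx":0,"ty":0,"tz":-20,"ax":0,"ay":0,"az":0,"jaw":-0.9},{"tx":0,"ty":0,"tz":-60,"ax":0,"ay":0,"az":0,"jaw":-0.9},{"tx":0,"ty":0,"tz":-60,"ax":0,"ay":0,"az":0,"jaw":-0.9},{"tx":0,"ty":0,"tz":-60,"ax":0,"ay":0,"az":0,"jaw":-0.9},{"tx":0,"ty":0,"tz":0,"ax":0,"ay":0,"az":0,"jaw":-0.9}]'
python3 - <<'E'
from lid import *
p=lid(4,(553,-255),55,name="w7");go([472,338],200,th);print(p-[528.5,-293]);lid(4,(498,-340),45)
E
```

```text
time_s: 12.5
eef_pos: [553.8, -255.3, 2.8]
ee_rot: [0.0, 0.882, 0.471, 0.0]
force: [-0.8, 0.4, 0.8]
grip_width: 0.949
grip_force: 0.0
time_s: 13.12
eef_pos: [555.2, -256.2, 209.5]
ee_rot: [0.005, 0.882, 0.471, 0.002]
force: [0.4, -1.0, 0.5]
grip_width: 0.947
grip_force: 0.0
lid 553.9 -256.3 d 64.0 top z 16.0 2753
t 13.175 pos [ 554.3 -255.6  206. ] shift [ 447.9 -398.2    3.8] yaw_y -33.7 z [ 0.004 -0.003 -1.   ] F [ 0.4 -0.4 -0.8] w 0.95
az -0.309
[25.38635254 36.66134644]
lid 496.3 -339.3 d 68.4 top z 16.2 2476
```

View pics/w7.png

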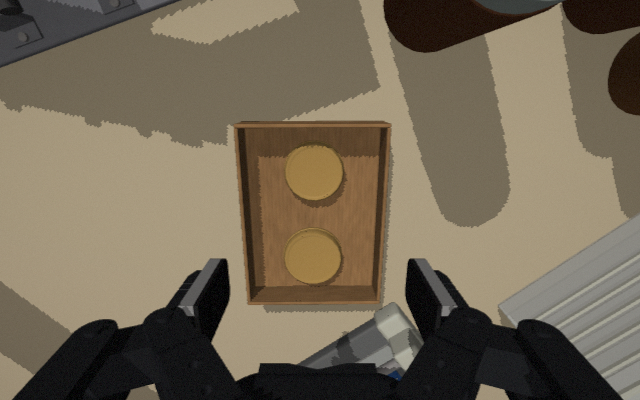

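Both lids lie flat in the tray at (314,172) and (313,257), well apart. Going to the spare.

```bash
python3 -m jog '[{"tx":0,"ty":0,"tz":0,"ax":0,"ay":0,"az":-0.155,"jaw":-1},{"tx":0,"ty":0,"tz":0,"ax":0,"ay":0,"az":-0.154,"jaw":-1},{"tx":54.8,"ty":-24.3,"tz":0,"ax":0,"ay":0,"az":0,"jaw":-1},{"tx":54.8,"ty":-24.3,"tz":0,"ax":0,"ay":0,"az":0,"jaw":-1},{"tx":54.8,"ty":-24.3,"tz":0,"ax":0,"ay":0,"az":0,"jaw":-1}]'
python3 -m jog '[{"tx":54.8,"ty":-24.3,"tz":0,"ax":0,"ay":0,"az":0,"jaw":-1},{"tx":54.8,"ty":-24.3,"tz":0,"ax":0,"ay":0,"az":0,"jaw":-1},{"tx":54.8,"ty":-24.3,"tz":0,"ax":0,"ay":0,"az":0,"jaw":-1},{"tx":54.8,"ty":-24.3,"tz":0,"ax":0,"ay":0,"az":0,"jaw":-1},{"tx":54.8,"ty":-24.3,"tz":0,"ax":0,"ay":0,"az":0,"jaw":-1}]'
python3 -m jog '[{"tx":20,"ty":-24.3,"tz":0,"ax":0,"ay":0,"az":0,"jaw":-1},{"tx":20,"ty":-24.3,"tz":0,"ax":0,"ay":0,"az":0,"jaw":-1},{"tx":0,"ty":0,"tz":0,"ax":0,"ay":0,"az":0,"jaw":-1},{"tx":0,"ty":0,"tz":0,"ax":0,"ay":0,"az":0,"jaw":-1}]'
python3 - <<'E'
from lid import *
p=lid(3,(472,338),45,name="w8");go(p,0,th);lid(3,(476,226),40);lid(3,(595,264),50)
E
```

```text
time_s: 13.85
eef_pos: [528.0, -75.3, 201.6]
ee_rot: [-0.001, 0.799, 0.601, -0.001]
force: [1.4, 0.7, 0.8]
grip_width: 1.002
grip_force: 0.0
time_s: 14.48
eef_pos: [486.9, 221.5, 201.8]
ee_rot: [-0.0, 0.799, 0.601, -0.001]
force: [1.2, -0.2, -0.1]
grip_width: 1.001
grip_force: 0.0
time_s: 14.98
eef_pos: [452.5, 271.0, 202.2]
ee_rot: [-0.0, 0.799, 0.601, -0.001]
force: [0.3, -0.2, -1.1]
grip_width: 1.002
grip_force: 0.0
lid 470.4 334.1 d 55.8 top z 15.0 2591
t 15.025 pos [452.7 270.8 202.3] shift [ 65.9  -0.4 202.3] yaw_y -16.1 z [-0.001 -0.    -1.   ] F [-0.4  0.7 -0.5] w 0.998
az -0.001
lid 472.5 224.5 d 46.1 top z 15.1 1331
lid 595.4 261.3 d 68.7 top z 14.8 3517
```

View pics/w8.png

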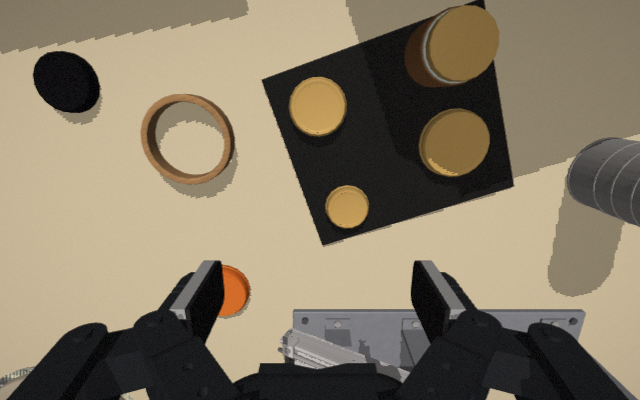

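The 58 mm lid is at (317,106), between the 48 at (347,206), the 70 at (455,142) and the jar at (462,43). The black decoy at (66,81) is off the mat.

```bash
python3 -m jog '[{"tx":33,"ty":-0.4,"tz":30,"ax":0,"ay":0,"az":0,"jaw":-1},{"tx":33,"ty":0,"tz":50,"ax":0,"ay":0,"az":0,"jaw":-1},{"tx":0,"ty":0,"tz":60,"ax":0,"ay":0,"az":0,"jaw":-1},{"tx":0,"ty":0,"tz":40,"ax":0,"ay":0,"az":0,"jaw":-1},{"tx":0,"ty":0,"tz":17,"ax":0,"ay":0,"az":0,"jaw":-1}]'
python3 -m jog '[{"tx":0,"ty":0,"tz":0,"ax":0,"ay":0,"az":0,"jaw":-1},{"tx":0,"ty":0,"tz":0,"ax":0,"ay":0,"az":0,"jaw":1},{"tx":0,"ty":0,"tz":0,"ax":0,"ay":0,"az":0,"jaw":1},{"tx":0,"ty":0,"tz":0,"ax":0,"ay":0,"az":0,"jaw":1},{"tx":0,"ty":0,"tz":0,"ax":0,"ay":0,"az":0,"jaw":1}]' 30
python3 -c "
from w import *
go(ch(50,0),200,th)"
```

```text
time_s: 15.75
eef_pos: [469.8, 334.2, 3.7]
ee_rot: [-0.0, 0.799, 0.601, -0.002]
force: [0.3, -0.4, 0.3]
grip_width: 1.001
grip_force: 0.0
time_s: 16.38
eef_pos: [471.2, 335.5, 7.9]
ee_rot: [0.0, 0.799, 0.602, 0.002]
force: [-0.8, -1.5, 8.3]
grip_width: 0.658
grip_force: 30.2
t 16.375 pos [471.2 335.5   7.9] shift [-296.3  227.2 -192.1] yaw_y -16.0 z [ 0.003  0.001 -1.   ] F [-0.8 -1.5  8.3] w 0.658
az 0.0
```

```bash
python3 -m jog '[{"tx":0,"ty":0,"tz":-30,"ax":0,"ay":0,"az":0,"jaw":1},{"tx":0,"ty":0,"tz":-60,"ax":0,"ay":0,"az":0,"jaw":1},{"tx":0,"ty":0,"tz":-60,"ax":0,"ay":0,"az":0,"jaw":1},{"tx":0,"ty":0,"tz":-44,"ax":0,"ay":0,"az":0,"jaw":1}]'
python3 -m jog '[{"tx":-42,"ty":32.5,"tz":0,"ax":0,"ay":0,"az":0,"jaw":1},{"tx":-42,"ty":32.5,"tz":0,"ax":0,"ay":0,"az":0,"jaw":1},{"tx":-42,"ty":32.5,"tz":0,"ax":0,"ay":0,"az":0,"jaw":1},{"tx":-42,"ty":32.5,"tz":0,"ax":0,"ay":0,"az":0,"jaw":1},{"tx":-42,"ty":32.5,"tz":0,"ax":0,"ay":0,"az":0,"jaw":1}]'
python3 -m jog '[{"tx":-42,"ty":32.5,"tz":0,"ax":0,"ay":0,"az":0,"jaw":1},{"tx":-41,"ty":32.5,"tz":0,"ax":0,"ay":0,"az":0,"jaw":1},{"tx":0,"ty":0,"tz":0,"ax":0,"ay":0,"az":0,"jaw":1},{"tx":0,"ty":0,"tz":0,"ax":0,"ay":0,"az":0,"jaw":1}]'
python3 - <<'E'
from w import *
go(ch(50,4),134,th)
s=sense();c=capture("wrist");save("w9",c);P=cloud(c,cfw(c,s))
h=cv2.cvtColor(c["color"],cv2.COLOR_RGB2HSV)
m=(abs(h[...,0].astype(int)-19)<8)&(h[...,1]>90)&(np.hypot(P[...,0]-s["eef_pos"][0],P[...,1]-s["eef_pos"][1])<45)&(abs(P[...,2]-s["eef_pos"][2])<30)
Q=P[m];A=np.c_[Q[:,:2]-Q[:,:2].mean(0),np.ones(len(Q))];print(len(Q),np.linalg.lstsq(A,Q[:,2],rcond=None)[0],Q.mean(0),Q.min(0),Q.max(0))
E
```

```text
time_s: 16.88
eef_pos: [470.5, 335.3, 203.9]
ee_rot: [0.0, 0.799, 0.602, 0.002]
force: [0.5, 0.8, -0.3]
grip_width: 0.648
grip_force: 32.0
time_s: 17.5
eef_pos: [568.9, 86.7, 201.1]
ee_rot: [0.001, 0.799, 0.602, 0.001]
force: [-0.1, 0.7, -0.5]
grip_width: 0.657
grip_force: 32.0
time_s: 18.0
eef_pos: [607.8, -8.9, 200.5]
ee_rot: [0.0, 0.799, 0.602, 0.0]
force: [-0.9, 0.9, -0.2]
grip_width: 0.654
grip_force: 32.0
t 18.0 pos [607.8  -8.9 200.5] shift [ 0.6  0.3 66.5] yaw_y -16.0 z [ 0.001  0.    -1.   ] F [-0.9  0.9 -0.2] w 0.654
az -0.0
10459 [-1.59587640e-02 -6.23306649e-02  2.06920234e+02] [608.24872797  -6.16838992 206.92023398] [577.77253301 -36.34979615 195.17977396] [637.62474822  18.98733182 229.81795578]
```

```bash
python3 -m jog '[{"tx":0,"ty":0,"tz":35,"ax":0,"ay":0,"az":0,"jaw":1},{"tx":0,"ty":0,"tz":22,"ax":0,"ay":0,"az":0,"jaw":1},{"tx":0,"ty":0,"tz":5,"ax":0,"ay":0,"az":0,"jaw":1},{"tx":0,"ty":0,"tz":2,"ax":0,"ay":0,"az":0,"jaw":1},{"tx":0,"ty":0,"tz":0,"ax":0,"ay":0,"az":0,"jaw":1}]'
python3 -m jog '[{"tx":0,"ty":0,"tz":0,"ax":0,"ay":0,"az":0,"jaw":-0.8},{"tx":0,"ty":0,"tz":0,"ax":0,"ay":0,"az":0,"jaw":-0.8},{"tx":0,"ty":0,"tz":0,"ax":0,"ay":0,"az":0,"jaw":-0.8},{"tx":0,"ty":0,"tz":0,"ax":0,"ay":0,"az":0,"jaw":-0.8},{"tx":0,"ty":0,"tz":-30,"ax":0,"ay":0,"az":0,"jaw":-0.8}]'
python3 -m jog '[{"tx":0,"ty":30,"tz":-40,"ax":0,"ay":0,"az":0,"jaw":1},{"tx":0,"ty":30,"tz":0,"ax":0,"ay":0,"az":0,"jaw":1},{"tx":0,"ty":0,"tz":0,"ax":0,"ay":0,"az":0,"jaw":1},{"tx":0,"ty":0,"tz":0,"ax":0,"ay":0,"az":0,"jaw":1},{"tx":0,"ty":0,"tz":0,"ax":0,"ay":0,"az":0,"jaw":1}]'
python3 - <<'E'
from lid import *
p=lid(130,ch(50,4),45);print((p-c0)@u,(p-c0)@n);go(ch(104,4),135,th)
E
```

```text
time_s: 18.68
eef_pos: [608.3, -9.1, 136.8]
ee_rot: [0.001, 0.799, 0.602, 0.001]
force: [0.1, -0.8, -0.9]
grip_width: 0.655
grip_force: 32.0
time_s: 19.3
eef_pos: [606.9, -9.2, 164.1]
ee_rot: [-0.002, 0.799, 0.601, -0.002]
force: [-0.7, -0.5, -0.0]
grip_width: 0.902
grip_force: 0.0
time_s: 19.92
eef_pos: [665.0, -25.6, 205.8]
ee_rot: [-0.0, 0.799, 0.602, -0.0]
force: [-0.5, -0.5, 0.8]
grip_width: -0.002
grip_force: 0.0
lid 607.9 -10.1 d 56.0 top z 142.1 4904
50.15318277147354 2.315697191044567
t 19.975 pos [665.1 -25.6 206. ] shift [ 0.8 -5.4 71. ] yaw_y -16.0 z [-0.  0. -1.] F [0.7 0.5 0.2] w -0.003
az 0.0
```

```bash
python3 -m jog '[{"tx":-1,"ty":0,"tz":40,"ax":0,"ay":0,"az":0,"jaw":1},{"tx":0,"ty":0,"tz":24,"ax":0,"ay":0,"az":0,"jaw":1},{"tx":0,"ty":0,"tz":6,"ax":0,"ay":0,"az":0,"jaw":1},{"tx":0,"ty":-14,"tz":0,"ax":0,"ay":0,"az":0,"jaw":1},{"tx":0,"ty":-10,"tz":0,"ax":0,"ay":0,"az":0,"jaw":1}]'
python3 -m jog '[{"tx":0,"ty":-10,"tz":0,"ax":0,"ay":0,"az":0,"jaw":1},{"tx":0,"ty":-10,"tz":0,"ax":0,"ay":0,"az":0,"jaw":1},{"tx":0,"ty":-10,"tz":0,"ax":0,"ay":0,"az":0,"jaw":1},{"tx":0,"ty":-10,"tz":0,"ax":0,"ay":0,"az":0,"jaw":1},{"tx":0,"ty":-8,"tz":0,"ax":0,"ay":0,"az":0,"jaw":1}]'
python3 -m jog '[{"tx":0,"ty":-6,"tz":0,"ax":0,"ay":0,"az":0,"jaw":1},{"tx":0,"ty":0,"tz":0,"ax":0,"ay":0,"az":0,"jaw":1},{"tx":0,"ty":0,"tz":0,"ax":0,"ay":0,"az":0,"jaw":1}]'
python3 - <<'E'
from w import *
go(ch(104,4),135,th);c=capture("wrist");save("w10",c)
E
```

```text
time_s: 20.6
eef_pos: [642.1, -20.1, 136.9]
ee_rot: [0.001, 0.799, 0.602, 0.001]
force: [-0.2, -0.1, 0.5]
grip_width: -0.003
grip_force: 0.2
time_s: 21.22
eef_pos: [596.0, -6.9, 136.5]
ee_rot: [0.001, 0.799, 0.602, 0.001]
force: [2.3, -0.5, 4.9]
grip_width: 0.0
grip_force: 2.9
time_s: 21.6
eef_pos: [590.1, -5.2, 136.5]
ee_rot: [0.0, 0.799, 0.602, 0.0]
force: [-1.1, 0.4, 7.0]
grip_width: 0.002
grip_force: 3.5
t 21.6 pos [590.1  -5.2 136.5] shift [ 1.9 72.4  1.5] yaw_y -16.0 z [ 0. -0. -1.] F [-1.1  0.4  7. ] w 0.002
az 0.0
```

View pics/w10.png

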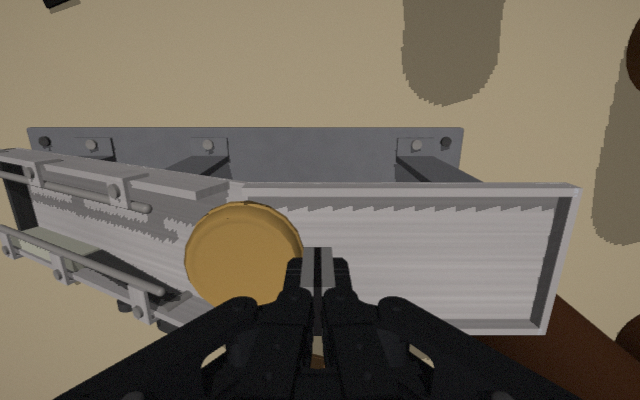

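The lid, at (245,255), sits at the crest and has not tipped yet. Pushing a little farther.

```bash
python3 -m jog '[{"tx":0,"ty":-6,"tz":-1.5,"ax":0,"ay":0,"az":0,"jaw":1},{"tx":0,"ty":-6,"tz":0,"ax":0,"ay":0,"az":0,"jaw":1},{"tx":0,"ty":-6,"tz":0,"ax":0,"ay":0,"az":0,"jaw":1},{"tx":0,"ty":0,"tz":0,"ax":0,"ay":0,"az":0,"jaw":1},{"tx":0,"ty":0,"tz":0,"ax":0,"ay":0,"az":0,"jaw":1}]'
python3 -m jog '[{"tx":0,"ty":0,"tz":-40,"ax":0,"ay":0,"az":0,"jaw":1},{"tx":0,"ty":-45,"tz":-50,"ax":0,"ay":0,"az":0,"jaw":1},{"tx":0,"ty":-45,"tz":0,"ax":0,"ay":0,"az":0,"jaw":1},{"tx":0,"ty":0,"tz":0,"ax":0,"ay":0,"az":0,"jaw":1},{"tx":0,"ty":0,"tz":0,"ax":0,"ay":0,"az":0,"jaw":1}]'
python3 - <<'E'
from w import *
go(ch(-157,4),135,th);s=sense();c=capture("wrist");save("w11",c);P=cloud(c,cfw(c,s))
X=(P[...,:2]-c0)@u;Y=(P[...,:2]-c0)@n;Z=P[...,2];H=(Z-130)*np.cos(.489)-X*np.sin(.489)
h=cv2.cvtColor(c["color"],cv2.COLOR_RGB2HSV)
m=(abs(h[...,0].astype(int)-19)<6)&(h[...,1]>110)&(X>-210)&(X<80)&(abs(Y)<45)&(Z<150)&(H<17)
S=X*np.cos(.489)+(Z-130)*np.sin(.489)
print(m.sum(),"s",np.percentile(S[m],[1,50,99]),"y",np.percentile(Y[m],[1,99]),"H",np.median(H[m]))
E
```

```text
time_s: 22.28
eef_pos: [573.1, -0.3, 137.3]
ee_rot: [-0.0, 0.799, 0.602, -0.0]
force: [-0.6, 0.8, 0.8]
grip_width: -0.0
grip_force: 0.1
time_s: 22.9
eef_pos: [490.3, 23.4, 223.9]
ee_rot: [0.0, 0.799, 0.601, 0.0]
force: [-0.4, 0.4, 0.1]
grip_width: -0.001
grip_force: 0.0
t 22.9 pos [490.3  23.4 223.9] shift [  2.  -84.9  88.8] yaw_y -16.0 z [ 0.001 -0.    -1.   ] F [-0.4  0.4  0.1] w -0.001
az -0.0
1812 s [-228.11796501 -196.77201233 -175.25237719] y [-19.3496377   30.97645637] H 13.403485829489838
```

View pics/w11.png

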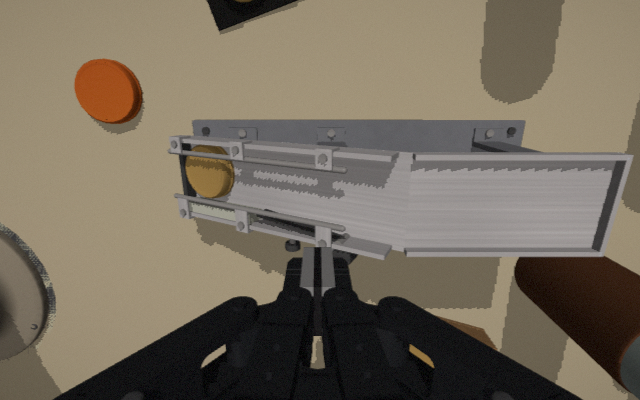

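The lid rests against the end stop at (208,172). Its measured centre is s ≈ −202 mm, y ≈ 6 mm, lying flat on the slope, and the arm is clear. Handing in.

```bash
python3 -c "
from rig import finish_job
print(finish_job())"
```

```text
the job is handed in; nothing more can be done
None
```

I've handed the job in: the jammed 66 mm lid lies flat in the tray, well apart from the lid already there. The 58 mm lid ran down and rests against the end stop, measured within about 2 mm of the pickup point; the run took about 23 s, and the hand-in gave no verdict.

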